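# Screw down the lifted foot of a rocking clamp stand

## Robot

A 7-joint arm with a two-finger parallel gripper is mounted at the origin on the work surface. World frame = base frame: x ahead of the robot, y to its left, z up, the work surface at z = 0. Lengths are in m, angles in rad, forces in N, time in s.
With the tool pointing down it reaches from about 0.425 to 0.95 m from the base axis. Payload 4.7 kg.
Tool frame: the origin (TCP) lies on the centre line of the jaws, within the pads' length; the fingertips stand 22 mm ahead of it and the grasp point (between the pads) lies 3 mm ahead of it; x points along the fingers, z is the direction in which the jaws open and shut, and the axes are right-handed (so a half turn about x gives the same grasp; the last joint's range is limited). The gripper opens to 85 mm and grips with 20 to 120 N. Pads are 22 mm wide; open, the fingers measure 114 mm over their backs; the gripper's body (76 mm by 85 mm) begins 54 mm behind the grasp point. The pads swing forward as they close: fully open they stand 13 mm farther back than shut.
Start: joints at [1.089, 0.469, -0.049, 1.532, 0.024, 1.141, -0.082], TCP at [0.295, -0.607, 0.231] pointing down, gripper open.
Joint ranges: [-2.59, 2.59], [-0.33, 1.99], [-1.39, 1.29], [0.1, 2.45], [-1.04, 4.18], [0.21, 1.99], [-2.66, 2.66]. Speed limits (rad/s): [2.57, 2.57, 3.14, 3.14, 3.14, 3.14, 3.14].

## Interface

Orientations are given as a rotation vector (axis times angle).
In Python, from cell import status, viewer, job gives the robot as it stands. The module is installed in compiled form; this text tells all that it offers.
- The arm moves only by the shell command python3 -m jog 'ROWS' [OPENING] [FORCE]. ROWS is JSON, a list of rows, each a list of 4 numbers: the shift along the world's x, y, z in mm, then the turn about the world's z in rad. In form: [[tx, ty, tz, yaw], ...]. A call has 1 to 8 rows; each row is the pose to reach, as a shift and turn from the pose measured when the call began; what a row does not reach only later rows make up. A row lasts 1/8 s, in which the tool goes at most 62.5 mm and 10.7 degrees, less where a joint would pass 70% of its speed; a pose out of reach is approached as far as the arm can. A call with a gripper value outside its range is refused whole. OPENING is the opening, from 0 (shut) to 1 (fully open), set as the call begins (- or left out, the last holds). The fingers move at their own pace and stop on an object; FORCE is the grip in N (left out, the last holds). Time passes only in rows, so rows that repeat a pose let the fingers close. It gives the time, the measured TCP pose, the force and the opening at its end, in the units of the state.
- status.get_state(): the state, without advancing time (a new reading comes with each control period).
- viewer.get_image(name): name is "side" or "top"; returns a dict with "img" (400x640x3 uint8, red, green, blue), "depth" (400x640 float32, m along the optical axis (not along the pixel's ray), 0 where there is no reading), "intrinsics" (3x3 intrinsics, pixels), "dist_coeffs" ([k1, k2, p1, p2, k3] as OpenCV has them; the pictures are not rectified), "world_to_cam" (4x4, takes a point from world to camera coordinates). Camera axes: x right, y down, z forward; pixel columns grow to the right and rows downward; lengths in m; the calibration is good to about 2 mm. A picture is of the moment at which its call begins.
- job.hand_in(): hands the job in, once; it reports no verdict.
The state is a dict: "time": time; "qpos": joint angles; "qvel": joint speeds; "effort": joint torques, N m; "position": TCP position; "orientation": TCP orientation; "force": force on the tool from outside, world axes, zero at the start; "ft_torque": the same for the moment, N m; "grip_width": opening from 0.0 (shut) to 1.0 (fully open).
Only numpy, scipy, OpenCV 4.12 (cv2) and the standard library are available. Lean on these libraries where they do the work, as an engineer would, in place of code of your own. Each camera call takes 0.05 s, during which the arm holds its last target.

## Task

The blue specimen clamp stand on the lab bench rocks, because one of its four screw feet is wound up and hangs clear of the bench. Turn that foot's bar knob clockwise (seen from above) until the foot stands on the bench like the other three and the stand sits level and steady, then let go. Leave the stand about where it is and the glass beaker beside it standing undisturbed.

Things in the scene. Friction and masses are not known exactly. Their poses are not given: they have to be found in the camera images.
- stand: blue clamp stand, 3 kg, loose: plate 160 (x) x 220 (y) mm, top at 40 mm; clamp on it to 105 mm (x -18..42, y -75..36). Origin: plate centre at bench height, z up. Screw feet with grey bar knobs (44 x 12 x 28 mm tall) at x +-62, y +-92: three are set and locked, bars along y, tops at 78 mm. The one at x -62, y +92 is wound up: 4.5-7 mm higher, bar turned 0.9-1.35 rad counter-clockwise from y
- knob_grip (a point): centre of the raised foot's bar knob (44 x 12 x 28 mm tall), on its screw axis, 14 mm under its top. y along the bar, x across its 12 mm, z up; turns with it. Clockwise from above lowers knob and foot 5 mm per rad (friction 0.12 N m, stays where left). The foot meets the bench when the bar lies along the stand's y (axes parallel to the stand's); the thread stops 0.06 rad beyond
- foot_pad (a point): centre of the underside of the raised foot's steel pad (32 mm diameter), 64 mm below knob_grip. Its height is the gap to the bench: 4.5 to 6.8 mm at the start, 0 when the foot stands on the bench. Pressing down on this corner rocks the stand
- beaker: empty glass beaker, 66 mm across, 85 mm high, wall 3 mm, standing on the bench beside the stand's +x side; origin at the centre of its underside, z up

How it is judged:
At the end, for the whole second after the job is handed in: the raised foot's pad stands on the bench (gap under 1.5 mm), the stand is level to 0.015 rad (0.9 degrees), its origin less than 3 mm above the bench and within 30 mm of where it started, and at rest (height (world z) of foot_pad below 0.0015 m and angle between stand's own z axis and vertical below 0.015 rad and height (world z) of stand below 0.003 m and distance of stand from where it was at the start of the episode below 0.03 m and linear speed of stand below 0.01 m/s and angular speed of stand below 0.05 rad/s); the robot touches nothing.
It fails at once if the glass beaker is tipped by more than 0.4 rad or shoved more than 30 mm (angle between beaker's own z axis and vertical above 0.4 rad or distance of beaker from where it was at the start of the episode above 0.03 m).
It also fails if it takes over 32 s, if anything falls off the work surface, if the arm or the gripper's body presses on something with over 40 N, if the wrist force passes 120 N, or if a joint passes its speed limit or range.

## Working session

There is one attempt and no reset: what is moved stays moved. The work goes in short steps, Python scripts to look and compute and a shell command to move; the robot and the scene stay as the last step left them, time stands still between calls to the robot, and variables do not carry over. Pictures are saved under pics/ and viewed, and the job is handed in when it is done.

```bash
mkdir -p pics; ls
python3 - <<'E'
from cell import status, viewer
import cv2, numpy as np
s=status.get_state()
for k in s: print(k, np.round(s[k],4))
for n in ("top","side"):
    d=viewer.get_image(n)
    cv2.imwrite(f"pics/{n}0.png", d["img"][:,:,::-1])
    np.savez(f"{n}0.npz", **d)
    print(n, d["intrinsics"], d["dist_coeffs"], np.round(d["world_to_cam"],4))
E
```

```text
pics
time 0.0
qpos [ 1.0891  0.4695 -0.0486  1.5337  0.0241  1.141  -0.0823]
qvel [-0.0008 -0.0003  0.0019  0.0002 -0.0009 -0.0004  0.0004]
effort [ 4.00000e-04 -5.10311e+01 -4.64000e-02 -2.37712e+01  1.08000e-02
  7.50000e-03 -0.00000e+00]
position [ 0.295  -0.6064  0.2294]
orientation [ 0.8706  1.3918 -0.8689]
force [-0.1136  0.8134 -0.068 ]
ft_torque [-0.0431 -0.0169  0.0019]
grip_width 1.0039
top [[431.87985721   0.         317.24856221]
 [  0.         431.87985721 203.94800126]
 [  0.           0.           1.        ]] [-0.05859465  0.          0.          0.          0.        ] [[ 0.0147 -0.9996  0.0247 -0.0241]
 [-0.9802 -0.0193 -0.1972  0.601 ]
 [ 0.1976 -0.0213 -0.9801  0.5921]
 [ 0.      0.      0.      1.    ]]
side [[435.52659991   0.         309.87953319]
 [  0.         435.52659991 188.26163267]
 [  0.           0.           1.        ]] [-0.11425614  0.          0.          0.          0.        ] [[-0.9146 -0.4043  0.0018  0.5475]
 [-0.2028  0.4548 -0.8672  0.2052]
 [ 0.3498 -0.7935 -0.4979  0.6075]
 [ 0.      0.      0.      1.    ]]
```

View pics/top0.png

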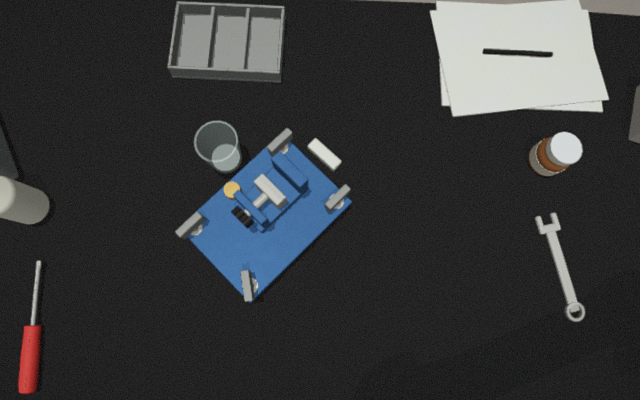

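View pics/side0.png

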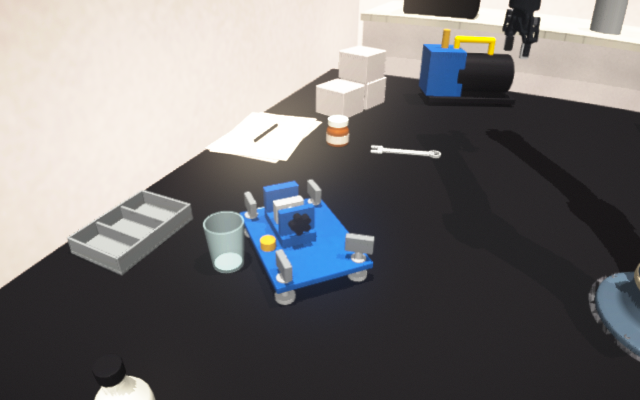

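The top view shows the stand in the middle, with bar knobs at about (281,141), (340,197), (190,225) and (248,285). The last is turned differently from the others, so it is the raised foot. The beaker is at (218,147). Next I measure the knob tops.

```bash
cat > h.py <<'E'
import numpy as np, cv2
def load(n): return dict(np.load(n))
def rays(d,uv):
    p=cv2.undistortPoints(np.float64(uv).reshape(-1,1,2),d["intrinsics"],d["dist_coeffs"]).reshape(-1,2)
    return np.c_[p,np.ones(len(p))]
def onplane(d,uv,z):
    T=np.linalg.inv(d["world_to_cam"]); r=rays(d,uv)@T[:3,:3].T; o=T[:3,3]
    return o+r*((z-o[2])/r[:,2])[:,None]
def cloud(d):
    h,w=d["depth"].shape
    uv=np.stack(np.meshgrid(np.arange(w),np.arange(h)),-1).reshape(-1,2)
    T=np.linalg.inv(d["world_to_cam"])
    P=rays(d,uv)*d["depth"].reshape(-1,1)
    return (P@T[:3,:3].T+T[:3,3]).reshape(h,w,3)
E
python3 - <<'E'
from h import *
d=load("top0.npz"); P=cloud(d); img=d["img"]
hsv=cv2.cvtColor(img,cv2.COLOR_RGB2HSV)
for c in [(281,141),(340,197),(190,225),(248,285)]:
    u,v=c; m=np.zeros(img.shape[:2],np.uint8); m[v-22:v+23,u-22:u+23]=1
    m&=((hsv[...,1]<60)&(hsv[...,2]>60)&(P[...,2]>0.05)).astype(np.uint8)
    n,l,s,ce=cv2.connectedComponentsWithStats(m); i=1+np.argmax(s[1:,4]); q=l==i
    z=P[...,2][q]; zt=np.percentile(z,90)
    print(c,"n",q.sum(),"z pct",np.round(np.percentile(z,[5,25,50,75,95]),4))
    t=q&(P[...,2]>zt-0.006)
    vs,us=np.nonzero(t)
    W=onplane(d,np.c_[us,vs],zt)[:,:2]*1000
    r=cv2.minAreaRect(W.astype(np.float32)); 
    mu=W.mean(0); U,S,V=np.linalg.svd(W-mu); 
    print("  ntop",t.sum(),"rect",np.round(r[0],1),np.round(r[1],1),"mean",mu.round(1),"axis ang",np.arctan2(V[0,1],V[0,0]).round(3))
for n in("top","side"):
    d=load(n+"0.npz")
    a=d["img"][100:320,130:400][:,:,::-1]; cv2.imwrite(f"pics/{n}0z.png",cv2.resize(a,None,fx=2.6,fy=2.6,interpolation=cv2.INTER_CUBIC))
E
```

```text
(281, 141) n 307 z pct [0.0592 0.073  0.0773 0.0783 0.0794]
  ntop 229 rect [694.7  45.4] [12.6 43.7] mean [694.7  45.5] axis ang 2.371
(340, 197) n 293 z pct [0.0609 0.0763 0.0775 0.0785 0.08  ]
  ntop 247 rect [610.1 -43.1] [11.6 43.7] mean [610.1 -43.1] axis ang 2.373
(190, 225) n 346 z pct [0.0567 0.0726 0.0773 0.0785 0.0798]
  ntop 256 rect [564.6 173.1] [12.7 43.2] mean [564.7 173. ] axis ang 2.399
(248, 285) n 286 z pct [0.0777 0.0818 0.0827 0.0837 0.0849]
  ntop 269 rect [478.5  84.5] [43.3 12.2] mean [478.1  84.4] axis ang -2.96
```

View pics/top0z.png

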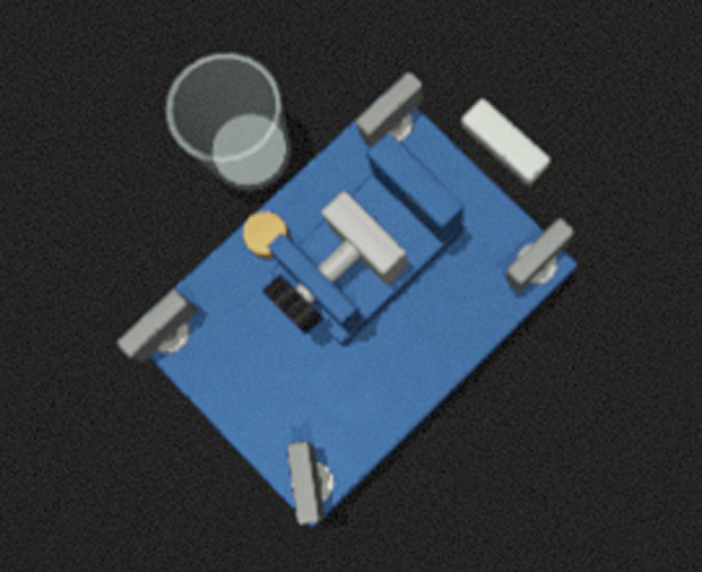

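View pics/side0z.png

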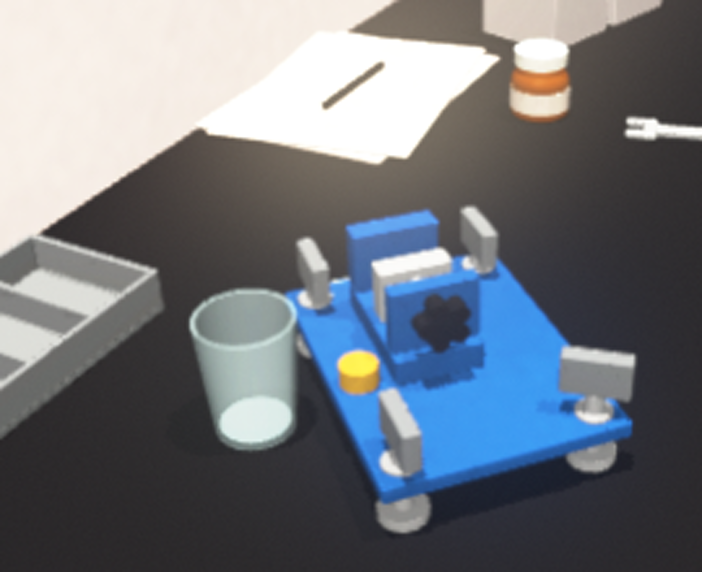

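Run:
```python
from h import *
from scipy.spatial.transform import Rotation as R
M=R.from_rotvec([0.8706,1.3918,-0.8689]).as_matrix(); print(M.round(3))
a=np.arctan2(M[1,2],M[0,2]); print("jaw ang",a)
for bar in (3.323,):
    for k in (-3,-1,1): print("turn to jaw", bar+k*np.pi/2-a)
print("gap", (3.323-2.371)*5)
```

```text
[[-0.001  0.899  0.437]
 [ 0.002  0.437 -0.899]
 [-1.    -0.    -0.002]]
jaw ang -1.1179879359755174
turn to jaw -0.27140104440917234
turn to jaw 2.8701916091806208
turn to jaw 6.011784262770414
gap 4.76
```

```bash
python3 -m jog '[[30,50,0,0.18],[60,100,0,0.36],[90,150,0,0.54],[115,205,0,0.72],[140,260,0,0.9],[160,315,0,1.08],[180,370,0,1.26],[190,430,0,1.44]]' 0.45 30; python3 -c "
from cell import status
s=status.get_state();print(s['qpos'],s['orientation'])"
```

```text
time: 1.1
position: [0.4857, -0.1747, 0.2294]
orientation: [-0.257, 1.557, 0.257]
force: [1.7, -0.4, -0.0]
grip_width: 0.453
[ 0.70361222  0.25438278 -0.52180346  1.88360803  0.14657284  1.04216232
  0.44912194] [-0.2574469   1.5567862   0.25708392]
```

```bash
python3 -m jog '[[10,50,0,0.18],[10,100,0,0.36],[5,150,0,0.54],[0,200,0,0.72],[-4,240,0,0.9],[-7,259,0,1.08],[-7,259,-20,1.26],[-7,259,-40,1.43]]' 0.45 30; python3 -m jog '[[0,0,-10,0],[0,0,-20,0],[0,0,-20,0]]'
python3 - <<'E'
from h import *
from cell import status, viewer
from scipy.spatial.transform import Rotation as R
s=status.get_state();M=R.from_rotvec(s['orientation']).as_matrix();print(s['position'],s['qpos'].round(3) if hasattr(s['qpos'],'round') else s['qpos'],M.round(3),"jaw",np.arctan2(M[1,2],M[0,2]))
for n in ("top","side"):
    d=viewer.get_image(n); np.savez(f"{n}1.npz",**d)
    cv2.imwrite(f"pics/{n}1z.png",cv2.resize(d["img"][100:340,130:430,::-1],None,fx=2.5,fy=2.5,interpolation=cv2.INTER_CUBIC))
E
```

```text
time: 2.1
position: [0.4784, 0.0845, 0.1888]
orientation: [-1.352, 1.113, 1.349]
force: [-0.4, 0.6, 0.1]
grip_width: 0.452
time: 2.48
position: [0.4782, 0.0844, 0.1684]
orientation: [-1.35, 1.114, 1.349]
force: [0.3, 0.1, 0.2]
grip_width: 0.447
[0.47815625 0.08435401 0.1684134 ] [ 0.464  0.356 -0.879  2.004  0.342  0.935  1.171] [[-0.001 -0.982 -0.191]
 [-0.002 -0.191  0.982]
 [-1.     0.001 -0.002]] jaw 1.7628408480220217
```

View pics/top1z.png

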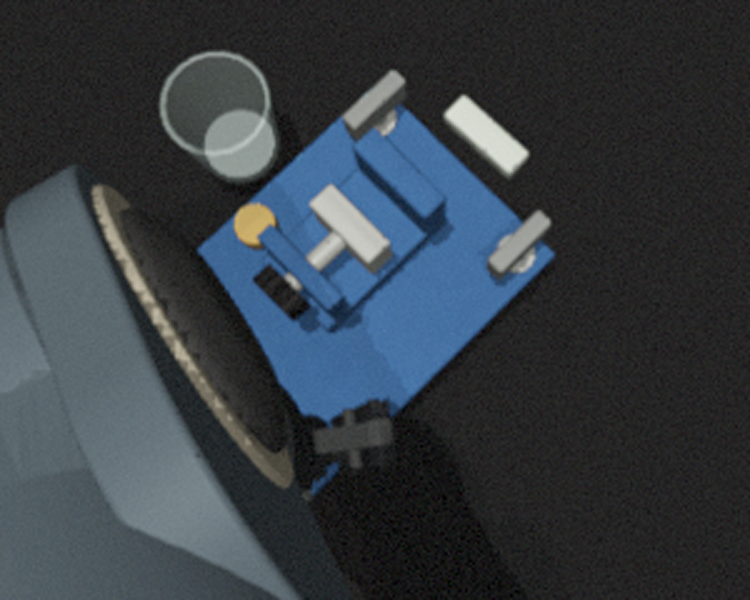

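View pics/side1z.png

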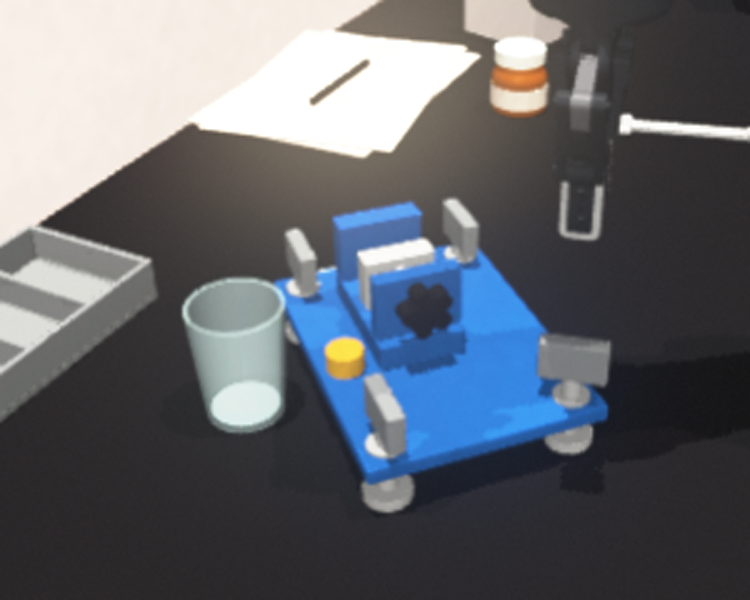

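Seen from the side, the finger stands over the raised knob (crop ~(581,238) above ~(575,360)). I'll check the alignment with projections, then descend.

```bash
python3 - <<'E'
from h import *
d=load("side1.npz"); T=d["world_to_cam"]
rv=cv2.Rodrigues(T[:3,:3])[0]
pts=np.array([[.4782,.0844,.1464],[.4783,.0844,.0827],[.4783,.0844,.0547],[.4565,.0804,.0827],[.5,.0884,.0827]])
p=cv2.projectPoints(pts,rv,T[:3,3],d["intrinsics"],d["dist_coeffs"])[0].reshape(-1,2)
print(((p-[130,100])*2.5).round(0))
E
python3 -m jog '[[0,0,-25,-0.01],[0,0,-50,-0.01],[0,0,-70,-0.01],[0,0,-85,-0.01],[0,0,-93,-0.01],[0,0,-93,-0.01]]'
python3 - <<'E'
from h import *
from cell import viewer
d=viewer.get_image("side"); 
cv2.imwrite(f"pics/side2z.png",cv2.resize(d["img"][160:320,230:430,::-1],None,fx=3.5,fy=3.5,interpolation=cv2.INTER_CUBIC))
E
```

```text
[[580. 254.]
 [574. 343.]
 [571. 379.]
 [609. 347.]
 [538. 338.]]
time: 3.32
position: [0.4788, 0.0847, 0.0762]
orientation: [-1.344, 1.118, 1.341]
force: [-0.3, 0.3, -0.4]
grip_width: 0.452
```

View pics/side2z.png

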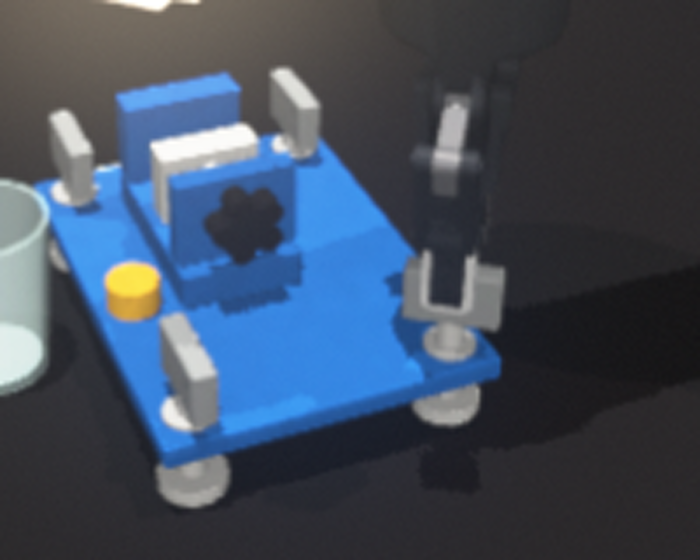

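The front finger covers the middle of the bar at about (447,285), and the jaws straddle the knob. Closing now.

```bash
python3 -m jog '[[0,0,0,0],[0,0,0,0],[0,0,0,0],[0,0,0,0],[0,0,0,0]]' 0 25
python3 - <<'E'
from h import *
from cell import viewer,status
from scipy.spatial.transform import Rotation as R
s=status.get_state();M=R.from_rotvec(s['orientation']).as_matrix();print(s['position'],"jaw",np.arctan2(M[1,2],M[0,2]),s['force'],s['ft_torque'])
d=viewer.get_image("side"); 
cv2.imwrite(f"pics/side3z.png",cv2.resize(d["img"][160:320,230:430,::-1],None,fx=3.5,fy=3.5,interpolation=cv2.INTER_CUBIC))
E
```

```text
time: 4.0
position: [0.4798, 0.0847, 0.0772]
orientation: [-1.346, 1.117, 1.339]
force: [0.1, -0.9, 6.0]
grip_width: 0.126
[0.4797919  0.08466817 0.07723236] jaw 1.7531547926822224 [ 0.10962454 -0.90741899  6.03328058] [-0.38504042  0.04810363  0.10386328]
```

View pics/side3z.png

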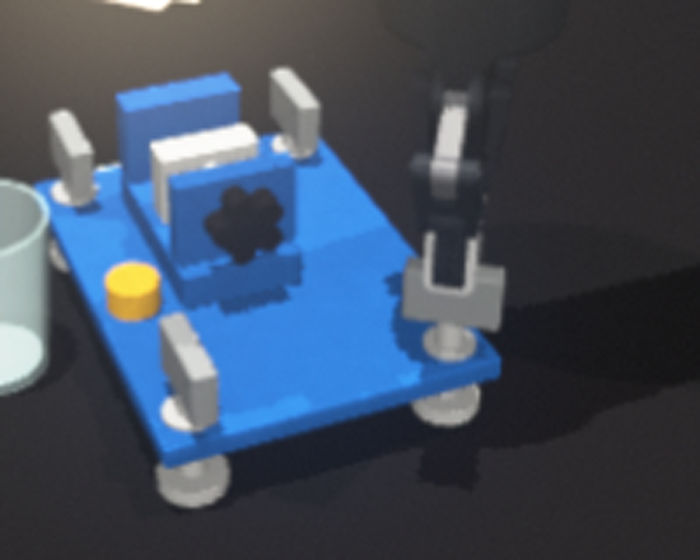

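```bash
python3 -m jog '[[0,0,-0.5,-0.12],[0,0,-1.1,-0.24],[0,0,-1.7,-0.36],[0,0,-2.3,-0.48],[0,0,-2.3,-0.48]]'
cat > chk.py <<'E'
from h import *
import sys
from cell import viewer,status
from scipy.spatial.transform import Rotation as R
s=status.get_state();M=R.from_rotvec(s['orientation']).as_matrix();print(s['position'],"jaw",np.arctan2(M[1,2],M[0,2]),s['force'],s['ft_torque'],s['grip_width'])
k=sys.argv[1]
for n in("side","top"):
    d=viewer.get_image(n); np.savez(f"{n}{k}.npz",**d)
    cv2.imwrite(f"pics/{n}{k}z.png",cv2.resize(d["img"][110:320,160:430,::-1],None,fx=2.8,fy=2.8,interpolation=cv2.INTER_CUBIC))
E
python3 chk.py 4
```

```text
time: 4.68
position: [0.4797, 0.0842, 0.0749]
orientation: [-0.992, 1.336, 0.984]
force: [0.2, -2.5, 2.0]
grip_width: 0.127
[0.47971225 0.084233   0.07491478] jaw 1.2742638431741646 [ 0.19745467 -2.49665753  1.95176513] [-0.46854847 -0.05594701 -0.05640018] 0.12664654640838588
```

View pics/side4z.png

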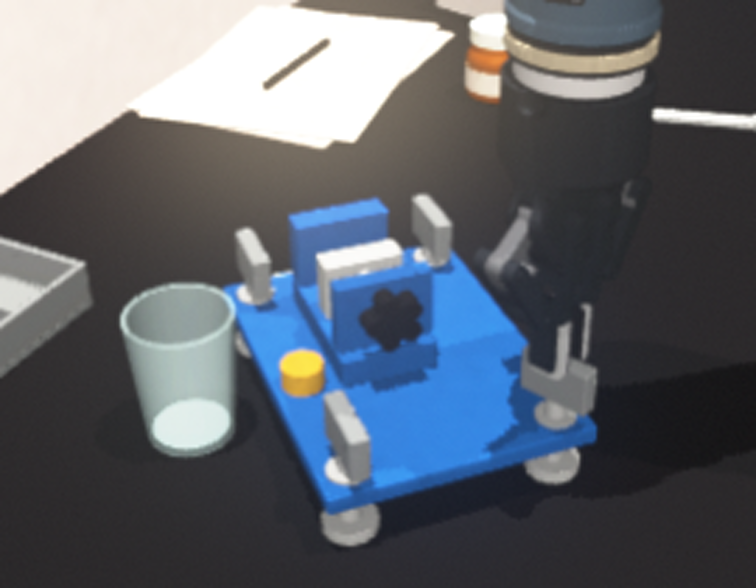

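The side view shows the bar half turned in the jaws at about (560,380); the stand and beaker haven't moved. Turning the rest.

```bash
python3 -m jog '[[0,0,-0.5,-0.12],[0,0,-1.1,-0.24],[0,0,-1.7,-0.36],[0,0,-2.2,-0.45],[0,0,-2.3,-0.48],[0,0,-2.3,-0.48]]'; python3 chk.py 5
```

```text
time: 5.52
position: [0.4796, 0.0838, 0.0726]
orientation: [-0.626, 1.482, 0.619]
force: [-0.6, -3.3, 3.4]
grip_width: 0.126
[0.47960737 0.08382089 0.07260298] jaw 0.795807762415306 [-0.6142733  -3.32590272  3.41319546] [-0.70456817  0.10767792  0.10602192] 0.1261640992528423
```

Run:
```python
from h import *
d=load("side5.npz"); P=cloud(d); d0=load("side0.npz"); P0=cloud(d0)
b=lambda d:(lambda h:((h[...,0]>95)&(h[...,0]<130)&(h[...,1]>120)))(cv2.cvtColor(d["img"],cv2.COLOR_RGB2HSV))
for dd,p in((d0,P0),(d,P)):
    m=b(dd)&(abs(p[...,2]-.04)<.012)&(p[...,0]>.42)&(p[...,0]<.74)
    Q=p[m]; A=np.c_[Q[:,:2]-[.58,.07],np.ones(len(Q))]
    for _ in range(6):
        c=np.linalg.lstsq(A,Q[:,2],rcond=None)[0]; k=abs(A@c-Q[:,2])<.003; A,Q=A[k],Q[k]
    print("plate plane slope,height",c.round(4),len(Q))
```

```text
plate plane slope,height [-0.0023  0.0005  0.0412] 4279
plate plane slope,height [-0.0018  0.0005  0.0412] 4317
```

View pics/side5z.png

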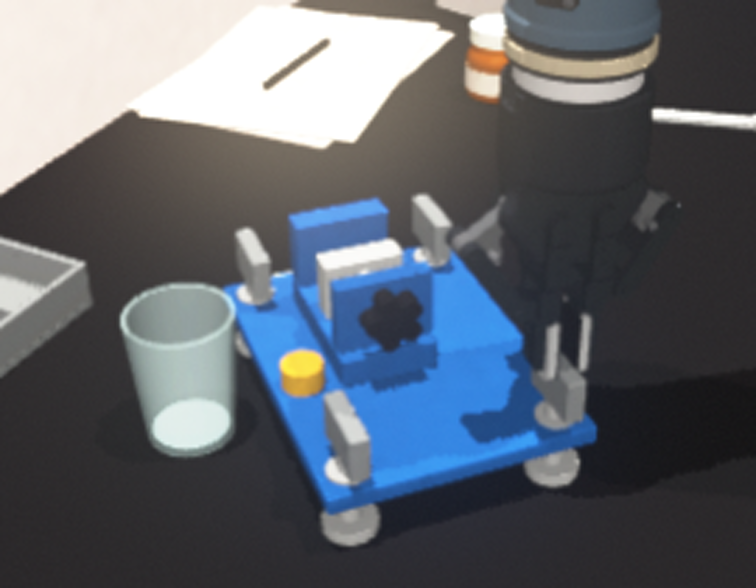

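The plate is level, and the bar at about (562,390) is parallel to the others. Releasing and rising.

```bash
python3 -m jog '[[0,0,0,0],[0,0,0,0],[0,0,0,0],[0,0,0,0]]' 0.45; python3 -m jog '[[0,0,15,0],[0,0,40,0],[0,0,75,0],[0,0,110,0],[0,0,150,0],[30,-50,160,0],[60,-100,160,0],[60,-150,160,0]]'; python3 -m jog '[[0,-60,0,0],[0,-120,0,0],[0,-180,0,0],[0,-180,0,0]]';python3 chk.py 6
python3 - <<'E'
from h import *
for k in "06":
    d=load(f"top{k}.npz"); P=cloud(d); img=d["img"]
    hsv=cv2.cvtColor(img,cv2.COLOR_RGB2HSV)
    for c in [(281,141),(340,197),(190,225),(248,285)]:
        u,v=c; m=np.zeros(img.shape[:2],np.uint8); m[v-24:v+25,u-24:u+25]=1
        m&=((hsv[...,1]<60)&(hsv[...,2]>45)&(P[...,2]>0.05)).astype(np.uint8)
        n,l,s,ce=cv2.connectedComponentsWithStats(m); q=l==1+np.argmax(s[1:,4])
        zt=np.percentile(P[...,2][q],90); t=q&(P[...,2]>zt-0.006); vs,us=np.nonzero(t)
        W=onplane(d,np.c_[us,vs],zt)[:,:2]*1000; mu=W.mean(0); V=np.linalg.svd(W-mu)[2]
        print(k,c,t.sum(),"top z med",np.median(P[...,2][t]).round(4),mu.round(1),"ang",(np.arctan2(V[0,1],V[0,0])%np.pi).round(3))
    d=load(f"side{k}.npz"); p=cloud(d); h=cv2.cvtColor(d["img"],cv2.COLOR_RGB2HSV)
    m=(h[...,0]>95)&(h[...,0]<130)&(h[...,1]>120)&(abs(p[...,2]-.04)<.012)&(p[...,0]>.42)&(p[...,0]<.74)
    Q=p[m]; A=np.c_[Q[:,:2]-[.58,.07],np.ones(len(Q))]
    for _ in range(6):
        c=np.linalg.lstsq(A,Q[:,2],rcond=None)[0]; g=abs(A@c-Q[:,2])<.003; A,Q=A[g],Q[g]
    print("plate",c.round(4))
E
```

```text
time: 6.12
position: [0.4796, 0.0841, 0.0726]
orientation: [-0.625, 1.482, 0.619]
force: [-0.6, 0.2, 0.1]
grip_width: 0.449
time: 7.12
position: [0.5414, -0.0674, 0.2339]
orientation: [-0.626, 1.479, 0.619]
force: [-0.0, -0.1, -0.9]
grip_width: 0.446
time: 7.62
position: [0.54, -0.2541, 0.2344]
orientation: [-0.619, 1.482, 0.609]
force: [-0.3, 0.1, 0.1]
grip_width: 0.452
[ 0.5399651  -0.254086    0.23436803] jaw 0.7857421773954997 [-0.32576147  0.06381985  0.06955373] [ 0.0933838  -0.00491803  0.02917127] 0.4523336058274908
0 (281, 141) 231 top z med 0.0778 [694.7  45.4] ang 2.372
0 (340, 197) 247 top z med 0.0778 [610.1 -43.1] ang 2.373
0 (190, 225) 257 top z med 0.078 [564.6 173. ] ang 2.405
0 (248, 285) 269 top z med 0.0828 [478.1  84.4] ang 0.182
plate [-0.0023  0.0005  0.0412]
6 (281, 141) 238 top z med 0.0778 [694.5  45.3] ang 2.372
6 (340, 197) 245 top z med 0.0781 [610.1 -43.2] ang 2.369
6 (190, 225) 257 top z med 0.078 [564.8 172.8] ang 2.39
6 (248, 285) 264 top z med 0.078 [478.5  84.9] ang 2.363
plate [-0.002   0.0005  0.0412]
```

View pics/side6z.png

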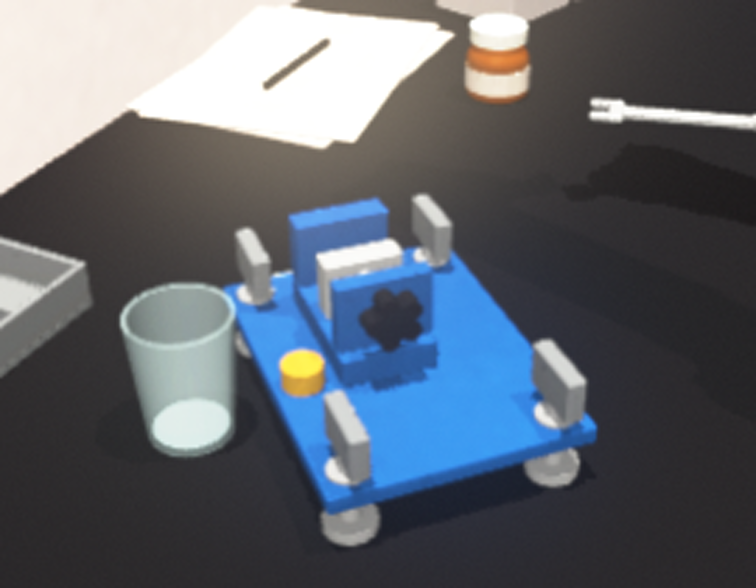

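View pics/top6z.png

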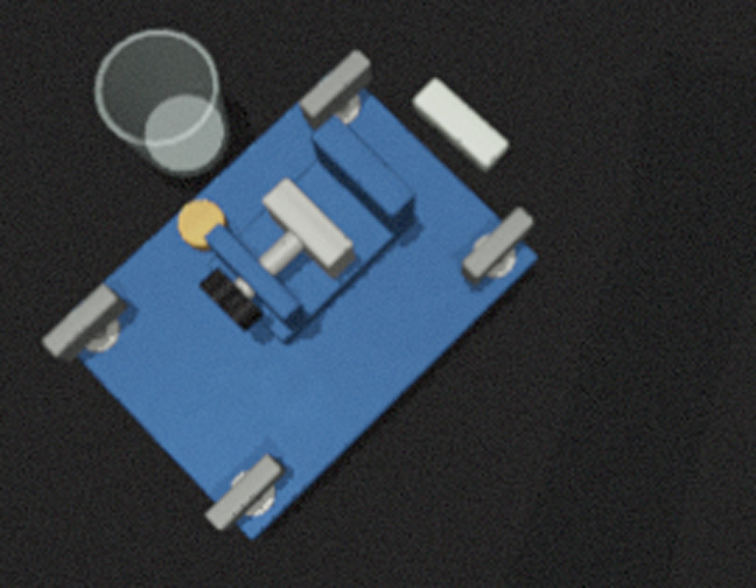

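All four bars are parallel, with tops at 78 mm, including the turned one at about (245,492) in the top view. The plate is level, the beaker is standing, and the arm is clear. Handing in.

```bash
python3 -c "
from cell import job
print(job.hand_in())"
```

```text
the job is handed in; nothing more can be done
None
```

I gripped the raised foot's bar knob at 25 N and turned it about 0.96 rad clockwise, lowering the tool with the thread. Then I let go, moved clear and handed the job in at about 8 s; hand-in gives no verdict.

- **Foot:** the knob's top dropped from 82.8 to 78.0 mm, the same as the other three (77.8–78.1 mm). The gap under the pad should therefore be about 0, though I inferred it from the knob height and did not see it directly.
- **Bar angle:** the bar now lies at 2.363 rad against about 2.37 for the stand's y axis, so it is short of the thread stop or just into its 0.06 rad margin. The knob at (190,225) read 2.39–2.41 rad, a little off the other two fixed bars. It read much the same before the move, so I take it as measurement noise.
- **Stand:** the plate's slope measures about 0.002 rad and was unchanged from the start, within the 0.015 rad limit. The three fixed knobs shifted by less than 0.3 mm.
- **Beaker:** it stands where it was, judged by eye in both views; I did not measure it.

No check failed. I did not push on the stand to test that it no longer rocks.

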